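Hang the raking-light bar in its fork bracket

TASK

Set up the raking light for the parchment: pick up the long light bar and lower it into the grey fork bracket so that both of its end pins rest fully down at the bottom of the two open slots, with the bar level. Put it down in the slots rather than dropping it in from above, and leave the short light bar where it is.

Things in the scene. Friction and masses are not known exactly. Their poses are not given: they have to be found in the camera images.
- lamp: Long light bar, loose, 0.25-0.45 kg: aluminium housing, black end caps, white diffuser below, 36 mm wide (x) x 100 long (y) x 44 high, a round pin (diameter 10, length 40) from the middle of each end, 180 tip to tip. Origin: housing centre, on the pin axis, 22 above the underside; y along the pins; ends alike. Starts flat on the table, diffuser down. Grip across the 36 width at mid-length.
- fork: Grey fork bracket, fixed: base plate 90 (x) x 164 (y) x 10 mm, two cheeks 50 wide, 12 thick, at y = +/-68, 124 clear between. Each has a slot open on top: V mouth 36 wide at height 118, 14 wide at 92, straight to its floor at 75. Home, the pin axis is 80 above the table. Origin: centre of the underside, on the table; y through both slots, z up. Open between the cheeks down to the base.
- short_lamp: Short light bar of the same make, loose, not wanted: housing 36 (x) x 56 (y) x 44 mm, pins diameter 10, length 22, 100 tip to tip: too short for the bracket. Origin: housing centre; y along the pins. Lies on the table; leave it there.
There are look-alikes about, which are no part of the job. Leave any brown look-alike of the fork alone. Leave any turquoise look-alike of the lamp alone.

How it is judged (in metres and radians):
At the end, for the whole second after the job is handed in: The long bar lies in both slots: its centre 74 to 85 mm above the table (80 when home), within 6 mm of the slot line and 20 mm of the middle along it, its pins level within 0.06 rad and along the slot line within 0.12 rad, at rest (z of lamp in the frame of fork between 0.074 and 0.085 m and x of lamp in the frame of fork between -0.006 and 0.006 m and y of lamp in the frame of fork between -0.02 and 0.02 m and angle between lamp's own y axis and vertical between 1.5108 and 1.6308 rad and angle between the y axis of lamp and the y axis of fork, either way round below 0.12 rad and linear speed of lamp below 0.02 m/s and angular speed of lamp below 0.3 rad/s); the robot touches nothing.
It fails at once if the long light bar falls into the slots (faster than 0.45 m/s within the bracket) (linear speed of lamp above 0.45 m/s and horizontal distance between lamp and fork below 0.05 m and z of lamp in the frame of fork below 0.115 m).
It fails at once if the short light bar is moved by more than 30 mm (distance of short_lamp from where it was at the start of the episode above 0.03 m).
It also fails if it takes over 38 s, if anything falls off the work surface, if the arm or the gripper's body presses on something with over 40 N, if the wrist force passes 120 N, or if a joint passes its speed limit or range.

ROBOT

A 6-joint arm with a two-finger parallel gripper is mounted at the origin on the work surface. World frame = base frame: x ahead of the robot, y to its left, z up, the work surface at z = 0. Lengths are in mm, angles in rad, forces in N, time in s.
With the tool pointing down it reaches from about 300 to 875 mm from the base axis. Payload 6.4 kg.
Tool frame: the origin (TCP) lies on the centre line of the jaws, within the pads' length; the fingertips stand 19 mm ahead of it and the grasp point (between the pads) is the TCP (manip.finger_overhang is the z of the fingertips in the tool frame, in mm); z points along the fingers, y is the line along which they close (so a half turn about z gives the same grasp; the last joint's range is limited). The gripper opens to 88 mm and grips with 3 to 60 N. Pads are 18 mm wide; open, the fingers measure 123 mm over their backs; the gripper's body (75 mm by 187 mm) begins 45 mm behind the grasp point.
Start: joints at [0.903, 0.181, 1.607, -0, 1.354, -0.206], TCP at [256.189, 514.79, 257.714] pointing down, gripper open.
Joint ranges: [-2.99, 2.99], [-0.89, 2.07], [0.3, 2.58], [-1.14, 4.28], [0, 2.63], [-3.12, 3.12]. Speed limits (rad/s): [2.57, 2.57, 3.01, 3.14, 3.14, 3.14].

INTERFACE

Orientations are given as a rotation vector (axis times angle).
In Python, from rig import manip, snapshot, camera_model gives the robot as it stands.
- The arm moves only by the tool step_arm, never from a script. Its argument "commands" is a list of rows, each a list of 7 numbers: the finger opening in m, from 0 to 0.0881, then the shift along the world's x, y, z in m, then the turn, a rotation vector about the world's x, y, z in degrees. In form: [[fingers, tx, ty, tz, ax, ay, az], ...]. A call has 1 to 20 rows; each row is the pose to reach, as a shift and turn from the pose commanded when the call began; what a row does not reach only later rows make up. A row lasts 1/12 s, in which the tool goes at most 41.7 mm and 7.16 degrees, less where a joint would pass 70% of its speed; a pose out of reach is approached as far as the arm can. A call with a gripper value outside its range is refused whole. The fingers move at their own pace and stop on an object; "grip_force" is the grip in N (left out, the last holds). Time passes only in rows, so rows that repeat a pose let the fingers close. It gives the time, the measured TCP pose, the force, the opening and the grip force at its end, in the units of the state.
- manip.read_state(): the state, without advancing time (a new reading comes with each control period).
- snapshot(name): name is "side" or "top" or "wrist"; returns (picture, depth): 420x560x3 uint8, blue, green, red; 420x560 float32, mm along the optical axis (not along the pixel's ray), 0 where there is no reading.
- camera_model(name): a dict with "mtx" (3x3 intrinsics, pixels), "R" (3x3) and "t" (3): a world point X has camera coordinates R X + t; the wrist camera has in their place "hand_eye" (4x4, takes a point from camera to tool coordinates, whose origin is the TCP and whose axes are the flange's). Camera axes: x right, y down, z forward; pixel columns grow to the right and rows downward; lengths in mm; the calibration is good to about 2 mm. The wrist camera is an equidistant fisheye: a pixel r from the principal point sees the ray r / f radians off the axis. A picture is of the moment at which its call begins: read the wrist's pose just before it. camera_model takes no time and is no camera call.
- manip.job_done(): hands the job in; it is judged then, once.
The state is a dict: "time_s": time; "qpos": joint angles; "qvel": joint speeds; "joint_torque": joint torques, N m; "tcp_pos": TCP position; "ee_rot": TCP orientation; "ft_force": force on the tool from outside, world axes, zero at the start; "moment": the same for the moment, N m; "width": opening from 0.0 (shut) to 1.0 (fully open); "gripper_force": force on a finger pad.
Only numpy, scipy, OpenCV 4.12 (cv2) and the standard library are available. Lean on these libraries where they do the work, as an engineer would, in place of code of your own. Each camera call takes 0.05 s, during which the arm holds its last target. There are 200 camera calls.

## Working session

There is one attempt and no reset: what is moved stays moved. The work goes in short steps, Python scripts to look and compute and a tool call to move; the robot and the scene stay as the last step left them, time stands still between calls to the robot, and variables do not carry over. Pictures are saved under pics/ and viewed, at most 10 in all, crops included, and the job is handed in when it is done.

Besides the shell and the picture viewer there is one more tool, called after "Emit:" by a JSON object that holds its "method" and its "body". step_arm: Moves the arm, as the interface text tells. Its arguments: {"type":"object","properties":{"commands":{"type":"array"},"grip_force":{"type":"number"}},"required":["commands"]}

```bash
mkdir -p pics; cat > h.py <<'E'
import numpy as np, cv2
from rig import manip, snapshot, camera_model
def world(name,d,u,v,win=1):
    c=camera_model(name);K=np.array(c["mtx"]);R=np.array(c["R"]);t=np.array(c["t"]).ravel()
    p=d[v-win:v+win+1,u-win:u+win+1];z=np.median(p[p>0])
    return R.T@(np.linalg.inv(K)@[u,v,1]*z-t)
E
python3 - <<'E'
from h import *
for n in("top","side"):
    p,d=snapshot(n);cv2.imwrite(f"pics/{n}0.png",p);np.save(f"{n}0.npy",d)
    c=camera_model(n);print(n,np.round(c["mtx"],1).tolist(),np.round(-np.array(c["R"]).T@np.array(c["t"]).ravel()))
s=manip.read_state();print(s)
E
```

```text
top [[515.0, 0.0, 277.7], [0.0, 515.0, 205.7], [0.0, 0.0, 1.0]] [ 250.  146. 1603.]
side [[479.9, 0.0, 280.6], [0.0, 479.9, 214.4], [0.0, 0.0, 1.0]] [ 685. -965.  977.]
{'time_s': 0.1, 'qpos': array([ 9.02684302e-01,  1.81476187e-01,  1.60788852e+00, -7.83375822e-06,
        1.35378887e+00, -2.06292744e-01]), 'qvel': array([-0.00069038, -0.00125361, -0.00225952, -0.00013106, -0.00160819,
        0.0007343 ]), 'joint_torque': array([ 7.54934226e-04, -4.34816658e+01, -3.42697585e+01,  7.03723985e-02,
        3.39215586e-02, -3.29050170e-05]), 'tcp_pos': array([255.90881412, 514.41761394, 256.90431304]), 'ee_rot': array([-7.18842242e-01, -3.05757365e+00,  2.22589570e-03]), 'ft_force': array([ 0.62519989, -0.60008331, -0.04203118]), 'moment': array([-0.01200558, -0.00337821,  0.00739873]), 'gripper_force': 0.0, 'width': 0.9999884463296512}
```

View pics/top0.png

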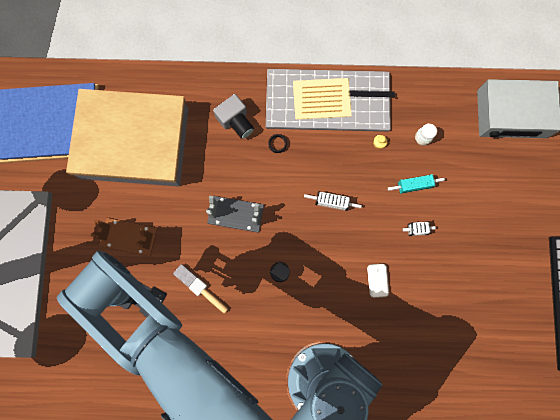

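View pics/side0.png

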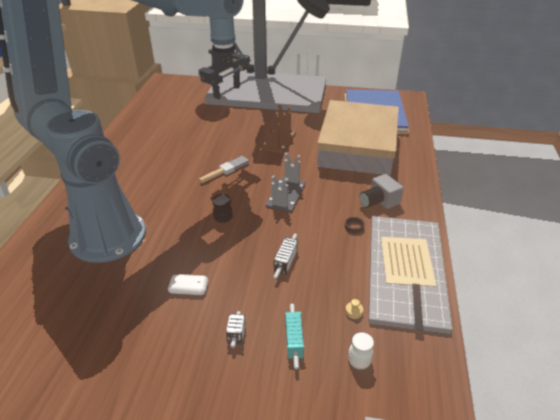

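Candidates in the top view:
- Long bar: white/aluminium at (333,200).
- Turquoise look-alike at (418,183), not wanted.
- Short bar at (420,228), not wanted.
- Fork: grey at (235,212). The brown one at (123,235) is the look-alike.

I choose (333,200) and (235,212), and check both in a close crop.

```bash
python3 - <<'E'
from h import *
p=cv2.imread("pics/top0.png")
cv2.imwrite("pics/crop0.png",cv2.resize(p[170:250,195:375],None,fx=4.4,fy=4.4,interpolation=cv2.INTER_CUBIC))
E
```

```text
(no output)
```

View pics/crop0.png

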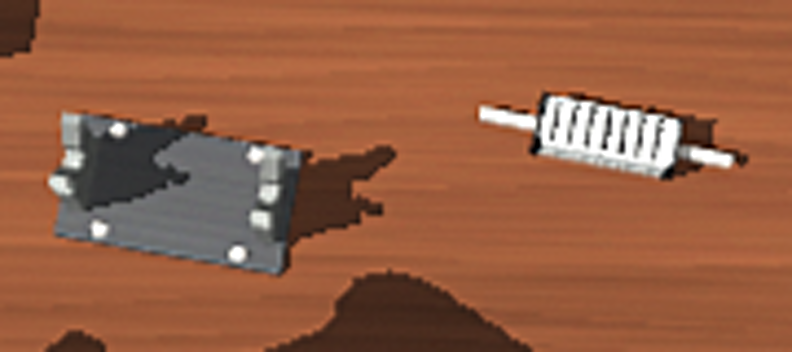

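The crop shows the aluminium bar with its pin tips at crop (480,113) and (732,160). The grey fork has four base bolts at (118,130), (255,155), (98,230) and (237,253), with its cheeks at both ends.

```bash
cat >> h.py <<'E'
def plane(name,u,v,h):
    c=camera_model(name);K=np.array(c["mtx"]);R=np.array(c["R"]);t=np.array(c["t"]).ravel()
    o=-R.T@t;r=R.T@np.linalg.inv(K)@[u,v,1];return (o+r*(h-o[2])/r[2])[:2]
E
python3 - <<'E'
from h import *
f=lambda x,y,h:plane("top",195+(x+.5)/4.4-.5,170+(y+.5)/4.4-.5,h)
a,b=f(480,113,23),f(732,160,23)
print("lamp",(a+b)/2,np.linalg.norm(a-b),np.degrees(np.arctan2(*(a-b)[::-1])))
B=[f(*q,12) for q in((118,130),(255,155),(98,230),(237,253))]
print("fork",np.mean(B,0),B)
for i,j in((0,1),(2,3)):print(np.degrees(np.arctan2(*(B[i]-B[j])[::-1])),np.linalg.norm(B[i]-B[j]))
for i,j in((0,2),(1,3)):print(np.degrees(np.arctan2(*(B[i]-B[j])[::-1])),np.linalg.norm(B[i]-B[j]))
C=[f(*q,8) for q in((55,235),(285,273),(305,150))];print("corners mid",(C[0]+C[2])/2,np.linalg.norm(C[0]-C[1]),np.linalg.norm(C[2]-C[1]),np.degrees(np.arctan2(*(C[0]-C[1])[::-1])))
T=[f(*q,118) for q in((72,127),(60,183),(272,160),(261,219))];print("cheek tops mid",np.mean(T,0),np.degrees(np.arctan2(*(T[0]+T[1]-T[2]-T[3])[::-1])))
d=np.load("top0.npy");print("depth z lamp",world("top",d,333,200))
R=cv2.Rodrigues(manip.read_state()["ee_rot"])[0];print(R.round(3),"finger ydir deg",np.degrees(np.arctan2(R[1,1],R[0,1])))
E
```

```text
lamp [542.31429477 -17.86558484] 181.17210398900144 80.67114096438497
fork [496.71352542 285.30300085] [array([540.28049829, 329.13264817]), array([524.6348241 , 230.76946003]), array([467.93671632, 340.15749572]), array([454.00206298, 241.15239947])]
80.96222997202038 99.59971838301946
81.98842633674322 99.98091641380061
-8.664935114885962 73.1790274127892
-8.362526404461732 71.39182288863209
corners mid [496.99355358 283.19261442] 165.67924380276287 89.48480192849479 82.0106416205481
cheek tops mid [493.28058856 283.74611622] 81.57212281243862
depth z lamp [540.39346528 -17.82451304  44.27097559]
[[-0.895  0.446 -0.001]
 [ 0.446  0.895 -0.001]
 [ 0.    -0.002 -1.   ]] finger ydir deg 63.53981498199216
```

Emit:
{"method": "step_arm", "body": {"commands": [[0.0881, 0.286, -0.533, -0.058, 0, 0, -72.8], [0.0881, 0.286, -0.533, -0.058, 0, 0, -72.8], [0.0881, 0.286, -0.533, -0.058, 0, 0, -72.8], [0.0881, 0.286, -0.533, -0.058, 0, 0, -72.8], [0.0881, 0.286, -0.533, -0.058, 0, 0, -72.8], [0.0881, 0.286, -0.533, -0.058, 0, 0, -72.8], [0.0881, 0.286, -0.533, -0.058, 0, 0, -72.8], [0.0881, 0.286, -0.533, -0.058, 0, 0, -72.8], [0.0881, 0.286, -0.533, -0.058, 0, 0, -72.8], [0.0881, 0.286, -0.533, -0.058, 0, 0, -72.8], [0.0881, 0.286, -0.533, -0.058, 0, 0, -72.8], [0.0881, 0.286, -0.533, -0.058, 0, 0, -72.8], [0.0881, 0.286, -0.533, -0.058, 0, 0, -72.8], [0.0881, 0.286, -0.533, -0.058, 0, 0, -72.8], [0.0881, 0.286, -0.533, -0.058, 0, 0, -72.8], [0.0881, 0.286, -0.533, -0.058, 0, 0, -72.8], [0.0881, 0.286, -0.533, -0.058, 0, 0, -72.8], [0.0881, 0.286, -0.533, -0.058, 0, 0, -72.8]]}}

```text
time_s: 1.6
tcp_pos: [541.5, -17.6, 199.2]
ee_rot: [-2.393, -2.034, 0.001]
ft_force: [0.4, 0.7, 0.5]
width: 0.997
gripper_force: 0.0
```

```bash
python3 - <<'E'
from h import *
s=manip.read_state();p,d=snapshot("wrist");cv2.imwrite("pics/w1.png",p);np.savez("w1.npz",d=d,pos=s["tcp_pos"],rot=s["ee_rot"])
c=camera_model("wrist");print({k:np.round(c[k],3).tolist() for k in c if k in("mtx","hand_eye")})
R=cv2.Rodrigues(s["ee_rot"])[0];print(s["time_s"],s["tcp_pos"],R[:,1],R[:,2],s["ft_force"])
E
```

```text
{'mtx': [[325.192, 0.0, 275.913], [0.0, 325.192, 208.769], [0.0, 0.0, 1.0]], 'hand_eye': [[-0.0, -0.948, -0.318, 84.872], [1.0, 0.0, -0.001, 0.107], [0.001, -0.318, 0.948, -127.255], [0.0, 0.0, 0.0, 1.0]]}
1.6 [541.52161537 -17.64260242 199.21963419] [ 0.98693004 -0.16114253 -0.00147816] [-1.37438230e-03  7.55470732e-04 -9.99998770e-01] [0.38571373 0.66996799 0.47183501]
```

View pics/w1.png

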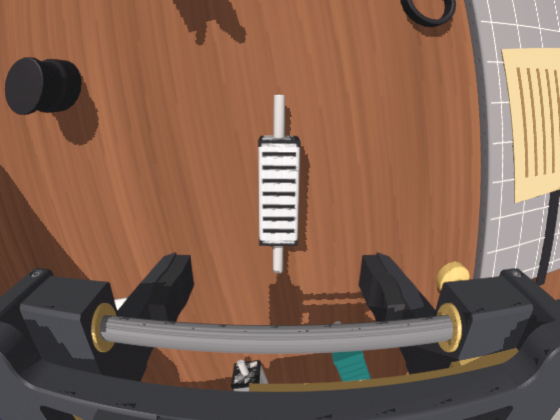

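The wrist view shows the long bar centred between the jaws, with pin tips at (279.5,97) and (278.5,271) and its axis nearly vertical in the image.

```bash
cat >> h.py <<'E'
def wplane(u,v,h,pos,rot):
    c=camera_model("wrist");K=np.array(c["mtx"]);H=np.array(c["hand_eye"]);R=cv2.Rodrigues(np.array(rot))[0]
    a=np.array([(u-K[0,2])/K[0,0],(v-K[1,2])/K[1,1]]);th=np.hypot(*a)
    r=R@H[:3,:3]@np.r_[np.sin(th)*a/max(th,1e-9),np.cos(th)]
    o=np.array(pos)+R@H[:3,3];return (o+r*(h-o[2])/r[2])[:2]
E
python3 - <<'E'
from h import *
z=np.load("w1.npz");f=lambda u,v,h:wplane(u,v,h,z["pos"],z["rot"])
for P,h in((((279.5,96),(278.3,272)),24),(((279.3,141),(278.5,243)),44)):
    a,b=f(*P[0],h),f(*P[1],h);print((a+b)/2,np.linalg.norm(a-b),np.degrees(np.arctan2(*(a-b)[::-1])))
a,b=f(259.5,190,44),f(299,190,44);print((a+b)/2,np.linalg.norm(a-b))
E
```

```text
[544.28114825 -15.91117539] 179.42723474432523 80.48952843608697
[544.41531596 -14.14587697] 96.48335235605286 80.44160920487592
[545.36635025 -10.23017362] 35.590307301710915
```

Emit:
{"method": "step_arm", "body": {"commands": [[0.0881, 0.0015, 0.0015, -0.04, 0, 0, -0.2], [0.0881, 0.0015, 0.0015, -0.08, 0, 0, -0.2], [0.0881, 0.0015, 0.0015, -0.12, 0, 0, -0.2], [0.0881, 0.0015, 0.0015, -0.15, 0, 0, -0.2], [0.0881, 0.0015, 0.0015, -0.17, 0, 0, -0.2], [0.0881, 0.0015, 0.0015, -0.172, 0, 0, -0.2], [0.0881, 0.0015, 0.0015, -0.172, 0, 0, -0.2], [0.03, 0.0015, 0.0015, -0.172, 0, 0, -0.2], [0.03, 0.0015, 0.0015, -0.172, 0, 0, -0.2], [0.03, 0.0015, 0.0015, -0.172, 0, 0, -0.2], [0.03, 0.0015, 0.0015, -0.172, 0, 0, -0.2], [0.03, 0.0015, 0.0015, -0.172, 0, 0, -0.2], [0.03, 0.0015, 0.0015, -0.172, 0, 0, -0.2], [0.03, 0.0015, 0.0015, -0.172, 0, 0, -0.2], [0.03, 0.0015, 0.0015, -0.172, 0, 0, -0.2]], "grip_force": 25}}

```text
time_s: 2.9
tcp_pos: [543.7, -16.8, 27.8]
ee_rot: [2.397, 2.031, 0.0]
ft_force: [-0.4, -0.8, 0.2]
width: 0.422
gripper_force: 0.0
```

Emit:
{"method": "step_arm", "body": {"commands": [[0.03, 0, 0, 0, 0, 0, 0], [0.03, 0, 0, 0, 0, 0, 0], [0.03, 0, 0, 0, 0, 0, 0]]}}

```text
time_s: 3.15
tcp_pos: [543.7, -16.8, 27.8]
ee_rot: [2.397, 2.031, -0.0]
ft_force: [-0.3, -0.0, 2.4]
width: 0.407
gripper_force: 25.0
```

Emit:
{"method": "step_arm", "body": {"commands": [[0.03, 0, 0, 0.02, 0, 0, 0], [0.03, 0, 0, 0.06, 0, 0, 0], [0.03, 0, 0, 0.1, 0, 0, 0], [0.03, 0, 0, 0.14, 0, 0, 0], [0.03, 0, 0, 0.18, 0, 0, 0], [0.03, -0.01, 0.02, 0.202, 0, 0, 1], [0.03, -0.028, 0.056, 0.202, 0, 0, 1], [0.03, -0.046, 0.092, 0.202, 0, 0, 1], [0.03, -0.062, 0.125, 0.202, 0, 0, 1], [0.03, -0.072, 0.147, 0.202, 0, 0, 1], [0.03, -0.072, 0.147, 0.202, 0, 0, 1], [0.03, -0.072, 0.147, 0.202, 0, 0, 1], [0.03, -0.072, 0.147, 0.202, 0, 0, 1]]}}

```text
time_s: 4.23
tcp_pos: [471.7, 129.9, 229.4]
ee_rot: [2.379, 2.052, -0.001]
ft_force: [-0.7, -0.2, -1.8]
width: 0.406
gripper_force: 25.0
```

```bash
python3 - <<'E'
from h import *
s=manip.read_state();p,d=snapshot("wrist");cv2.imwrite("pics/w2.png",p);np.savez("w2.npz",d=d,pos=s["tcp_pos"],rot=s["ee_rot"])
print(s["time_s"],s["tcp_pos"],s["ft_force"],s["width"])
E
```

```text
4.2333 [471.74381197 129.91709882 229.37534503] [-0.70353184 -0.24697465 -1.8004202 ] 0.40649611935723834
```

View pics/w2.png

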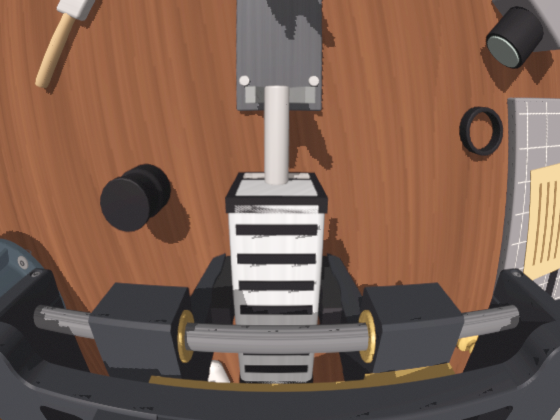

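The wrist view shows the near fork end. The base bolts are at (244,81) and (314,80), the near base corners at (237,108) and (321,108), and the bar's pin tip at (276.5,88).

```bash
python3 - <<'E'
from h import *
z=np.load("w2.npz");f=lambda u,v,h:wplane(u,v,h,z["pos"],z["rot"])
print("bolts",f(244,81,12),f(314,80,12),"mid",(f(244,81,12)+f(314,80,12))/2)
print("corners",f(237,108,5),f(321,108,5),"mid",(f(237,108,5)+f(321,108,5))/2)
print("edges at top row",(f(238,2,10)+f(321.5,2,10))/2)
t=np.array([[b] for b in (0,)])
tip=f(276.5,88,224);cap=f(277,186,224);print("pin tip",tip,"pin root",cap, np.degrees(np.arctan2(*(tip-cap)[::-1])),"from tcp",np.linalg.norm(tip-z["pos"][:2]),np.degrees(np.arctan2(*(tip-z["pos"][:2])[::-1])))
# depth along pin / housing for level
c=camera_model("wrist");K=np.array(c["mtx"]);H=np.array(c["hand_eye"]);R=cv2.Rodrigues(z["rot"])[0]
for u,v in((277,100),(277,140),(277,170),(277,215),(277,245),(277,272),(248,99),(310,99)):
    a=(np.array([u,v])-K[:2,2])/K[0,0];th=np.hypot(*a);r=np.r_[np.tan(th)*a/th,1]*np.median(z["d"][v-1:v+2,u-1:u+2])
    print(u,v,(z["pos"]+R@(H[:3,:3]@r+H[:3,3])).round(1))
p=cv2.imread("pics/w2.png");cv2.imwrite("pics/w2c.png",cv2.resize(p[60:200,220:340],None,fx=4,fy=4,interpolation=cv2.INTER_CUBIC))
E
```

```text
bolts [454.67788953 242.60786833] [526.78590487 233.16985829] mid [490.7318972  237.88886331]
corners [442.08966662 215.49602183] [531.00210872 202.48813843] mid [486.54588767 208.99208013]
edges at top row [504.49921257 324.93312727]
pin tip [485.34178736 220.0557845 ] pin root [479.5899536 179.7555421] 81.87734314441673 from tcp 91.15858484347264 81.42126588110297
277 100 [484.8 215.1 228.6]
277 140 [482.5 199.5 228.6]
277 170 [480.7 187.6 228.8]
277 215 [478.8 174.6 245.7]
277 245 [477.1 162.8 245.8]
277 272 [475.4 151.6 246.4]
248 99 [464.5 220.2 116.6]
310 99 [509.1 213.7 116.4]
```

View pics/w2c.png

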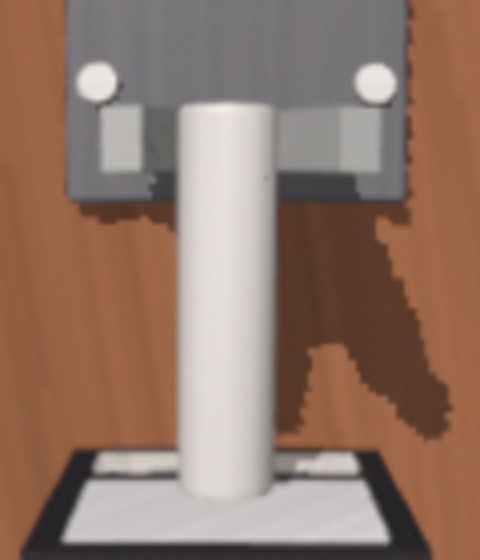

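Emit:
{"method": "step_arm", "body": {"commands": [[0.03, 0.004, 0.025, 0, 0, 0, 0], [0.03, 0.0095, 0.06, 0, 0, 0, 0], [0.03, 0.0157, 0.095, 0, 0, 0, 0], [0.03, 0.021, 0.128, 0, 0, 0, 0], [0.03, 0.025, 0.15, 0, 0, 0, 0], [0.03, 0.0256, 0.1555, -0.005, 0, 0, 0], [0.03, 0.0256, 0.1555, -0.03, 0, 0, 0], [0.03, 0.0256, 0.1555, -0.06, 0, 0, 0], [0.03, 0.0256, 0.1555, -0.08, 0, 0, 0], [0.03, 0.0256, 0.1555, -0.09, 0, 0, 0], [0.03, 0.0256, 0.1555, -0.09, 0, 0, 0], [0.03, 0.0256, 0.1555, -0.09, 0, 0, 0]]}}

```text
time_s: 5.28
tcp_pos: [497.8, 284.9, 139.7]
ee_rot: [-2.381, -2.05, 0.001]
ft_force: [0.7, -0.5, -2.5]
width: 0.402
gripper_force: 25.0
```

```bash
python3 - <<'E'
from h import *
s=manip.read_state();p,d=snapshot("wrist");np.savez("w3.npz",d=d,pos=s["tcp_pos"],rot=s["ee_rot"])
cv2.imwrite("pics/w3.png",cv2.resize(p[0:210,180:380],None,fx=2.8,fy=2.8,interpolation=cv2.INTER_CUBIC))
R=cv2.Rodrigues(s["ee_rot"])[0]
print(s["time_s"],s["tcp_pos"],s["ft_force"],s["width"],np.degrees(np.arctan2(R[1,0],R[0,0])))
E
```

```text
5.2833 [497.82942239 284.85786332 139.65796182] [ 0.65155949 -0.52221211 -2.54862259] 0.40196429992842037 81.46314741289046
```

View pics/w3.png

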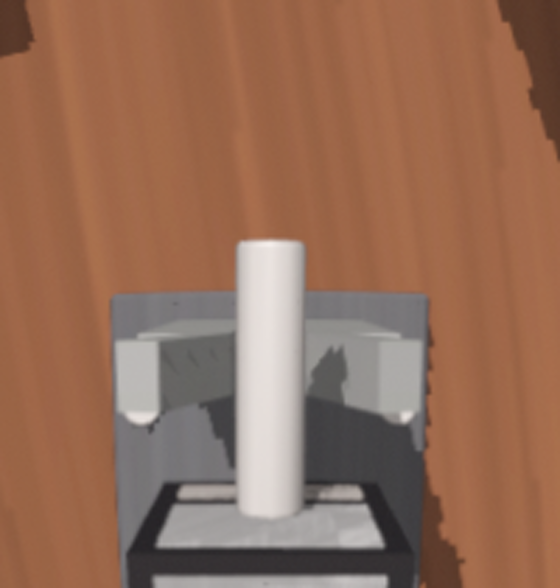

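Pin centre is at crop x≈270.5 and the far-cheek slot centre at ≈268.5, so the offset is about 0.3 mm. I'm lowering the bar.

Emit:
{"method": "step_arm", "body": {"commands": [[0.03, 0, 0, -0.008, 0, 0, 0], [0.03, 0, 0, -0.018, 0, 0, 0], [0.03, 0, 0, -0.028, 0, 0, 0], [0.03, 0, 0, -0.036, 0, 0, 0], [0.03, 0, 0, -0.042, 0, 0, 0], [0.03, 0, 0, -0.046, 0, 0, 0], [0.03, 0, 0, -0.049, 0, 0, 0], [0.03, 0, 0, -0.049, 0, 0, 0], [0.03, 0, 0, -0.049, 0, 0, 0]]}}

```text
time_s: 6.08
tcp_pos: [497.3, 285.9, 90.7]
ee_rot: [-2.379, -2.052, 0.0]
ft_force: [-0.2, 0.1, -3.2]
width: 0.404
gripper_force: 25.0
```

Emit:
{"method": "step_arm", "body": {"commands": [[0.03, 0, 0, -0.001, 0, 0, 0], [0.03, 0, 0, -0.002, 0, 0, 0], [0.03, 0, 0, -0.003, 0, 0, 0], [0.03, 0, 0, -0.004, 0, 0, 0], [0.03, 0, 0, -0.0045, 0, 0, 0], [0.03, 0, 0, -0.005, 0, 0, 0], [0.03, 0, 0, -0.005, 0, 0, 0], [0.03, 0, 0, -0.005, 0, 0, 0]]}}

```text
time_s: 6.75
tcp_pos: [497.3, 285.8, 85.8]
ee_rot: [2.379, 2.052, 0.0]
ft_force: [-0.5, -0.1, -2.4]
width: 0.405
gripper_force: 25.0
```

Emit:
{"method": "step_arm", "body": {"commands": [[0.03, 0, 0, -0.0005, 0, 0, 0], [0.03, 0, 0, -0.001, 0, 0, 0], [0.03, 0, 0, -0.0015, 0, 0, 0], [0.03, 0, 0, -0.0015, 0, 0, 0]]}}

```text
time_s: 7.08
tcp_pos: [497.4, 285.8, 85.6]
ee_rot: [2.379, 2.052, -0.0]
ft_force: [-6.0, -2.3, 9.8]
width: 0.403
gripper_force: 25.0
```

Contact comes at the expected seated height. I'm opening the jaws first, then I'll retreat.

Emit:
{"method": "step_arm", "body": {"commands": [[0.045, 0, 0, 0.001, 0, 0, 0], [0.06, 0, 0, 0.001, 0, 0, 0], [0.0881, 0, 0, 0.001, 0, 0, 0], [0.0881, 0, 0, 0.001, 0, 0, 0], [0.0881, 0, 0, 0.001, 0, 0, 0], [0.0881, 0, 0, 0.001, 0, 0, 0], [0.0881, 0, 0, 0.001, 0, 0, 0], [0.0881, 0, 0, 0.001, 0, 0, 0], [0.0881, 0, 0, 0.001, 0, 0, 0]]}}

```text
time_s: 7.83
tcp_pos: [497.3, 285.8, 85.2]
ee_rot: [-2.379, -2.051, 0.0]
ft_force: [-0.2, 0.3, 0.8]
width: 1.0
gripper_force: 0.0
```

Emit:
{"method": "step_arm", "body": {"commands": [[0.0881, 0, 0, 0.01, 0, 0, 0], [0.0881, 0, 0, 0.03, 0, 0, 0], [0.0881, 0, 0, 0.06, 0, 0, 0], [0.0881, 0, 0, 0.1, 0, 0, 0], [0.0881, 0, 0, 0.14, 0, 0, 0], [0.0881, 0, -0.03, 0.16, 0, 0, 0], [0.0881, 0, -0.07, 0.16, 0, 0, 0], [0.0881, 0, -0.1, 0.16, 0, 0, 0], [0.0881, 0, -0.1, 0.16, 0, 0, 0], [0.0881, 0, -0.1, 0.16, 0, 0, 0]]}}

```text
time_s: 8.67
tcp_pos: [497.6, 184.6, 246.3]
ee_rot: [2.382, 2.048, 0.002]
ft_force: [-0.1, 0.8, -0.0]
width: 1.003
gripper_force: 0.0
```

```bash
python3 - <<'E'
from h import *
s=manip.read_state();p,d=snapshot("wrist");q,_=snapshot("side")
a=cv2.resize(p[0:260,170:390],(440,520));b=cv2.resize(q[130:230,250:320],(350,500));b=cv2.copyMakeBorder(b,0,20,0,0,cv2.BORDER_CONSTANT)
cv2.imwrite("pics/w4.png",np.hstack([a,b]));np.savez("w4.npz",d=d,pos=s["tcp_pos"],rot=s["ee_rot"])
print(s["time_s"],s["tcp_pos"],s["ft_force"])
E
```

```text
8.6667 [497.5604896 184.6472283 246.2675226] [-0.09487388  0.82906815 -0.00928033]
```

View pics/w4.png

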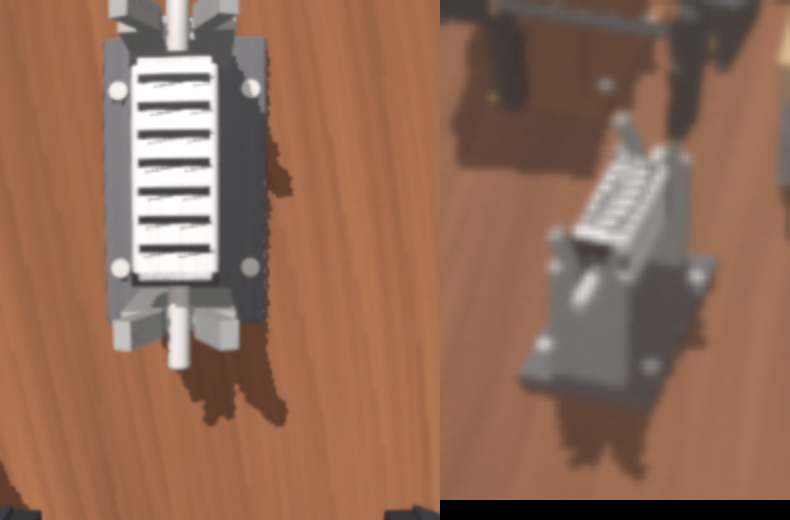

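Both pins sit in the slots, with the bar between the cheeks at crop (175,170). I'll check the housing-top height by depth, expecting 102 mm, then hand in.

```bash
python3 - <<'E'
from h import *
z=np.load("w4.npz");c=camera_model("wrist");K=np.array(c["mtx"]);H=np.array(c["hand_eye"]);R=cv2.Rodrigues(z["rot"])[0]
hs=[]
for u,v in((257,32),(257,60),(257,102),(257,131)):
    a=(np.array([u,v])-K[:2,2])/K[0,0];th=np.hypot(*a);r=np.r_[np.tan(th)*a/th,1]*np.median(z["d"][v-1:v+2,u-1:u+2])
    P=z["pos"]+R@(H[:3,:3]@r+H[:3,3]);hs.append(P[2]);print(P.round(1))
if max(hs)-min(hs)<4 and 98<np.mean(hs)<106: print("handing in",manip.job_done())
E
```

```text
[504.2 330.9 102.7]
[500.6 307.1 102.2]
[495.2 272.2 102.4]
[491.4 248.2 102.1]
the job is handed in; nothing more can be done
handing in None
```

The long light bar is seated in both slots of the grey fork and level: its housing top reads 102.1–102.7 mm against 102 expected. The short bar was not touched, and the job is handed in at about 9 s on the robot's clock; no verdict came back.

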